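# Close the food transport box: vent shut, lid clamp tightened to its slip

## Task

Get the dark food transport box ready to leave: lift the orange-capped spice jar off its lid and stand it upright on the blue drip mat that lies on the long pale steel lid to the robot's right, beyond the guard rail. Then slide the flush yellow vent plate on the lid fully shut over the black slots, and last of all turn the red clamp lever clockwise (seen from above) until its clutch visibly slips (its white pointer leaves the black mark), then stop, well before it has slipped an eighth of a turn. Do not tip the jar over and leave everything else where it is.

Things in the scene. Friction and masses are not known exactly. Their poses are not given: they have to be found in the camera images.
- transport_box: Insulated food box, dark body, grey lid, fixed, 220 (x) x 260 (y) x 110 mm; origin at the centre of its underside, z up. Lid top 110 mm above it. x points away from the robot at yaw 0; it is turned by up to 0.35 rad. In its frame the clamp's axis is at (0, -35) mm, the vent's recess spans x -58 to 58, y 73 to 121 mm. The jar stands on the lid in the lever's path.
- clamp_hub (a point): Point on the vertical axis of the clamp, at the level of the lid top. A steel collar 58 mm wide and 14 mm high (the head of the screw) stands here with the red lever on it.
- lever_grip (a point): Centre of the upright round black grip at the end of the red lever, 95 mm from the clamp's axis, 52 mm above the lid top. The grip is 26 mm thick, runs from 29 to 75 mm above the lid top and spins freely, so it can be pinched from above and led round in an arc without turning the wrist, or pushed. The lever bar is 18 mm wide, its upper face 28 mm above the lid top.
- clamp_screw (a joint): Turn of the steel collar (screw), rad, growing as it is turned clockwise seen from above. It starts between 0 and 0.8, turns easily (0.2 N m, about 2 N at the grip) and comes tight against a dead stop at 2.5. It stays where it is left.
- clamp_lever (a joint): Slip of the lever past the collar, rad, 0 at the start (white pointer on the lever's short tail in line with the black mark on the collar); grows clockwise. The clutch holds until the screw is tight, then slips at 1.0 N m (about 10 N at the grip) as long as the lever is turned; it stays where left. Slipped means more than 0.08; 0.7 is too far.
- vent_plate (a point): Centre of the upper face of the yellow ribbed vent plate, 62 (box x) x 46 x 6 mm, level with the lid top, in a recess 6 mm deep. It slides along the box's +x to shut and has no handle: press down on it with closed fingers and drag (1 to 2 N slide it; a downward push of 6 to 12 N gives enough friction).
- vent_slider (a joint): Travel of the vent plate, m, along the box's +x: starts between 0 and 0.012 (open), 0.052 is the end stop, fully shut. It stays where it is left.
- spice_jar: Round clear jar with a pale label and an orange screw cap, 52 mm thick, 105 mm tall, 0.15 to 0.3 kg; origin at the centre of its underside, z up. Loose.
- drip_mat: Round blue drip mat, 84 mm wide, 3 mm thick, fixed on the upper face of the long steel lid, in a row with two pieces of cake (which place of the three is the mat's varies); origin at the centre of its underside, so the jar stands 3 mm above it.
- steel_lid: Long pale steel lid lying flat as a tray, 400 mm long (its y, which points nearly to the robot) x 168 x 18 mm, fixed; origin at the centre of its underside, upper face 16 mm above it. It is on the other cart, to the robot's right; between the carts at y about -0.21 m runs a guard rail, 145 mm high.
- cake_a: Bystander on the steel lid: piece of cake, 57 x 52 x 83 mm; origin under its centre.
- cake_b: Bystander on the steel lid: piece of cake, 67 x 57 x 63 mm; origin under its centre.
- cake_c: Bystander on the cart right of the steel lid: low piece of cake, 50 x 80 x 38 mm; origin under its centre.
- cake_d: Bystander on the cart right of the steel lid: low piece of cake, 82 x 76 x 46 mm; origin under its centre.
- cup: Bystander: steel measuring cup, 74 x 103 x 74 mm, standing close beside the box on its +y side; origin under its centre.
- spray: Bystander: spray bottle, 70 x 69 x 194 mm, at the left edge; origin under its centre.
- timer: Bystander: kitchen timer lying on its back, 94 x 68 x 34 mm, at the left edge; origin under its centre.
There are look-alikes about, which are no part of the job. Of the things that look like the spice_jar, the larger one is meant.

How it is judged:
On the way, in this order (a step that is already met when the one before it is completed fails the run):
1. the jar stands upright on the blue mat, let go (horizontal distance between spice_jar and drip_mat below 0.02 m and z of spice_jar in the frame of drip_mat between -0.001 and 0.007 m and angle between spice_jar's own z axis and vertical below 0.1 rad and linear speed of spice_jar below 0.02 m/s and contact force between spice_jar and the fingers below 0.2 N), for 0.2 s.
2. the vent plate is fully shut (value of joint vent_slider above 0.048 m), for 0.1 s.
3. the screw is tight and the clutch has slipped (value of joint clamp_screw above 2.45 rad and value of joint clamp_lever above 0.08 rad), for 0.1 s.
At the end, for the whole second after the job is handed in: The jar stands upright (within 0.1 rad) and at rest on the blue mat, its centre within 20 mm of the mat's; the vent is shut to within 4 mm of its stop; the screw is tight (2.45 rad or more) and the lever has slipped past it by 0.08 to 0.7 rad and is at rest (all of step 1 and all of step 3 and value of joint vent_slider above 0.048 m and value of joint clamp_lever below 0.7 rad and velocity of joint clamp_lever below 0.05 rad/s); the robot touches nothing.
It fails at once if the clutch is turned on past 0.7 rad of slip (value of joint clamp_lever above 0.7 rad).
It fails at once if the jar is tipped over (angle between spice_jar's own z axis and vertical above 0.7 rad).
It fails at once if a bystander is pushed more than 25 mm or tipped (distance of any of cake_a, cake_b, cake_c, cake_d, cup, spray, timer from where it was at the start of the episode above 0.025 m or angle between any of cake_a, cake_b, cake_c, cake_d, cup, spray, timer's own z axis and vertical above 0.5 rad).
It also fails if it takes over 66 s, if anything falls off the work surface, if the arm or the gripper's body presses on something with over 40 N, if the wrist force passes 120 N, or if a joint passes its speed limit or range.

## Robot

A 7-joint arm with a two-finger parallel gripper is mounted at the origin on a cart in front of the work surface, level with it; the furniture and walls round the work are solid. World frame = base frame: x ahead of the robot, y to its left, z up, the work surface at z = 0. Lengths are in m, angles in rad, forces in N, time in s.
With the tool pointing down it reaches from about 0.425 to 0.825 m from the base axis. Payload 3.6 kg.
Tool frame: the origin (TCP) lies between the finger pads; the fingertips stand 22 mm ahead of it and the grasp point (between the pads) lies 3 mm ahead of it; z points along the fingers, x is the direction in which the jaws open and shut, and the axes are right-handed (so a half turn about z gives the same grasp; the last joint's range is limited). The gripper opens to 93 mm and grips with 3 to 60 N. Pads are 15 mm wide; open, the fingers measure 128 mm over their backs; the gripper's body (75 mm by 188 mm) begins 65 mm behind the grasp point.
Start: joints at [-1.292, 0.615, -0.013, 1.423, 0.008, 1.103, -0.04], TCP at [0.195, 0.62, 0.209] pointing down, gripper open.
Joint ranges: [-3.12, 3.12], [-0.3, 2.06], [-1.34, 1.32], [0.26, 2.42], [-1.36, 4.5], [0.01, 1.98], [-2.84, 2.84]. Speed limits (rad/s): [2.79, 2.79, 3.14, 3.14, 3.14, 3.14, 3.14].

## Interface

Orientations are given as a 3x3 rotation matrix whose columns are the frame's x, y, z axes.
In Python, from workcell import manip, viewer gives the robot as it stands. Calls block until the motion is done:
- manip.move_ptp(position, orientation): joint-space move of the TCP to a pose.
- manip.servo_line(position, vel=0.15, attitude=None, guard=None): straight line of the TCP; attitude=None keeps the orientation; vel is the mean speed in m/s. With guard (N) it stops when the force on the tool has changed by that much, and returns True; else False.
- manip.move_joints(angles): joint-space move.
- manip.command_gripper(opening, f_grip=None): finger opening in m; f_grip is the grip in N (None keeps the last); returns when the fingers have stopped.
- manip.hold(seconds).
- manip.inverse_kinematics(position, orientation): joint angles nearest the present ones, or None.
- viewer.snapshot(name): name is "scene" or "top" or "wrist"; returns (picture, depth): 480x640x3 uint8, red, green, blue; 480x640 float32, m along the optical axis (not along the pixel's ray), 0 where there is no reading.
- viewer.calibration(name): a dict with "vfov" (degrees; the focal length in pixels is half the picture's height over the tangent of half this angle, whatever the lens; pixels are square), "cx", "cy" (the principal point, pixels), "k1" (the pictures are not rectified: a ray, as slopes to the right and down, at radius r is drawn at 1 + k1 r^2 times it, then the intrinsics apply), "R" (3x3) and "t" (3): a world point X has camera coordinates R X + t. Camera axes: x right, y down, z forward; pixel columns grow to the right and rows downward; lengths in m; the calibration is good to about 2 mm. A picture is of the moment at which its call begins: read the wrist's pose just before it. calibration takes no time and is no camera call; for the wrist camera it gives the pose at the moment of the call.
A pose or a line that the arm cannot do raises manip.Unreachable and nothing moves.
- manip.job_done(): hands the job in, once; it reports no verdict.
Readings, each from a call of its own:
- manip.get_t(): time.
- manip.get_qpos(): joint angles.
- manip.get_qvel(): joint speeds.
- manip.get_effort(): joint torques, N m.
- manip.get_position(): TCP position.
- manip.get_tcp_rot(): TCP orientation.
- manip.get_force(): force on the tool from outside, world axes, zero at the start.
- manip.get_torque(): the same for the moment, N m.
- manip.get_opening(): finger opening in m.
Only numpy, scipy, OpenCV 4.12 (cv2) and the standard library are available. Lean on these libraries where they do the work, as an engineer would, in place of code of your own. Each camera call takes 0.05 s, during which the arm holds its last target.

## Working session

There is one attempt and no reset: what is moved stays moved. The work goes in short steps, each a Python script; the robot and the scene stay as the last script left them, time stands still between calls to the robot, and variables do not carry over. Pictures are saved under pics/ and viewed, and the job is handed in when it is done.

```bash
ls; mkdir -p pics
python3 - <<'E'
from workcell import manip, viewer
import cv2,numpy as np
for n in ("scene","top","wrist"):
    im,d=viewer.snapshot(n); cv2.imwrite(f"pics/{n}0.png",im[:,:,::-1]); np.save(f"pics/{n}0.npy",d)
    c=viewer.calibration(n); print(n,c)
print(manip.get_t())
E
```

```text
pics
scene {'vfov': 50.834938967577926, 'cx': 316.23549473919024, 'cy': 237.17015355636653, 'k1': 0.04280007052704574, 'R': array([[-0.84425797, -0.53583593, -0.01040846],
       [-0.2603896 ,  0.42708733, -0.86590627],
       [ 0.46842901, -0.72833802, -0.50009799]]), 't': array([0.47630215, 0.25394254, 1.38900573])}
top {'vfov': 45.98705579689779, 'cx': 316.72578317676476, 'cy': 244.58193618809455, 'k1': 0.03511720993440043, 'R': array([[-0.02020203, -0.99972091, -0.0122469 ],
       [-0.98095695,  0.0221866 , -0.19295394],
       [ 0.1931718 ,  0.00811562, -0.98113138]]), 't': array([0.02281078, 0.55811576, 1.60127279])}
wrist {'vfov': 59.31595313513166, 'cx': 320.04566770827057, 'cy': 241.8855059683428, 'k1': -0.08870948584185806, 'R': array([[ 0.30092837,  0.95364454, -0.00204942],
       [ 0.92494778, -0.29134834,  0.244106  ],
       [ 0.23219326, -0.07535403, -0.96974639]]), 't': array([-0.65081226, -0.02824822,  0.38907783])}
0.15
```

View pics/scene0.png

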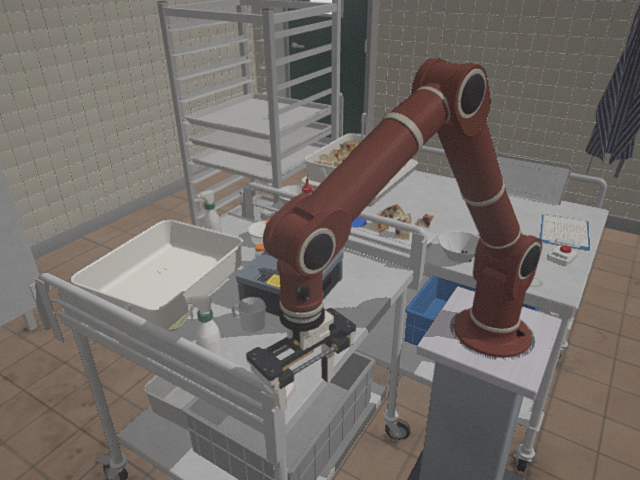

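View pics/top0.png

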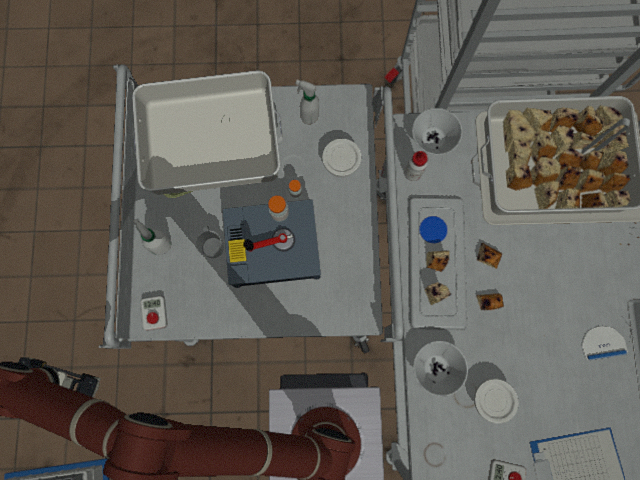

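View pics/wrist0.png

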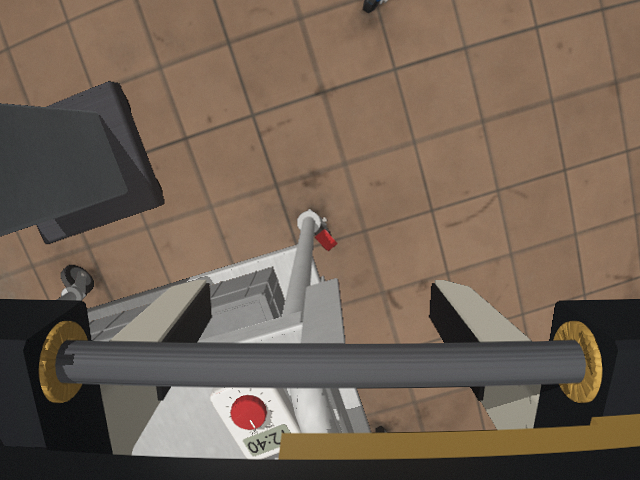

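```bash
cat > h.py <<'E'
from workcell import manip, viewer
import cv2,numpy as np
def K(c,H=480):
    f=H/2/np.tan(np.radians(c['vfov'])/2); return f
def ray(c,u,v):
    f=K(c); x=(u-c['cx'])/f; y=(v-c['cy'])/f
    rd=np.hypot(x,y); r=rd
    for _ in range(20): r=rd/(1+c['k1']*r*r)
    s=r/rd if rd>0 else 1
    return np.array([x*s,y*s,1.0])
def atz(c,u,v,z):
    R,t=np.array(c['R']),np.array(c['t']); o=-R.T@t; d=R.T@ray(c,u,v)
    return o+d*(z-o[2])/d[2]
def atd(c,u,v,d):
    R,t=np.array(c['R']),np.array(c['t']); return R.T@(ray(c,u,v)*d-t)
def proj(c,X):
    R,t=np.array(c['R']),np.array(c['t']); p=R@np.array(X)+t; x,y=p[:2]/p[2]; k=1+c['k1']*(x*x+y*y); f=K(c)
    return np.array([c['cx']+f*x*k,c['cy']+f*y*k])
def crop(im,name,u0,v0,u1,v1,s):
    a=cv2.resize(im[v0:v1,u0:u1],None,fx=s,fy=s,interpolation=cv2.INTER_CUBIC)
    for u in range((u0//20+1)*20,u1,20): cv2.line(a,((u-u0)*s,0),((u-u0)*s,6),(255,0,255),1); cv2.putText(a,str(u),((u-u0)*s,16),0,.35,(255,0,255))
    for v in range((v0//20+1)*20,v1,20): cv2.line(a,(0,(v-v0)*s),(6,(v-v0)*s),(255,0,255),1); cv2.putText(a,str(v),(8,(v-v0)*s+4),0,.35,(255,0,255))
    cv2.imwrite(f"pics/{name}.png",a[:,:,::-1])
def down(yaw):  # tool x at yaw in world, z down
    c,s=np.cos(yaw),np.sin(yaw)
    return np.array([[c,s,0],[s,-c,0],[0,0,-1.]])
E
python3 - <<'E'
from h import *
im=cv2.imread('pics/top0.png')[:,:,::-1]
crop(im,'c1',200,165,360,295,5)
crop(im,'c2',400,185,510,335,4)
c=viewer.calibration('top');d=np.load('pics/top0.npy')
for p in [(278,205),(295,186),(300,270),(240,265),(248,245),(285,240),(433,229),(420,310),(440,262),(438,292),(212,245),(260,330)]:
    print(p,d[p[1],p[0]],atd(c,*p,d[p[1],p[0]]).round(4))
print(manip.get_tcp_rot().round(3), manip.get_position())
E
```

```text
(278, 205) 1.5122541 [0.6366 0.1108 0.217 ]
(295, 186) 1.6620225 [0.7298 0.0709 0.0824]
(300, 270) 1.5865273 [0.4761 0.0588 0.1093]
(240, 265) 1.5892696 [0.4937 0.227  0.1113]
(248, 245) 1.5264084 [0.5361 0.1952 0.1835]
(285, 240) 1.5699385 [0.5561 0.0979 0.1422]
(433, 229) 1.6967628 [ 0.6051 -0.338   0.019 ]
(420, 310) 1.6570703 [ 0.3649 -0.2869  0.0126]
(440, 262) 1.6338683 [ 0.4978 -0.3436  0.0619]
(438, 292) 1.5878936 [ 0.4081 -0.3265  0.0913]
(212, 245) 1.7182031 [ 0.5757  0.3291 -0.0031]
(260, 330) 1.6664983 [ 0.3173  0.1834 -0.0025]
[[ 0.3    0.954 -0.001]
 [ 0.954 -0.3   -0.002]
 [-0.002  0.    -1.   ]] [0.19487858 0.61943178 0.20845161]
```

View pics/c1.png

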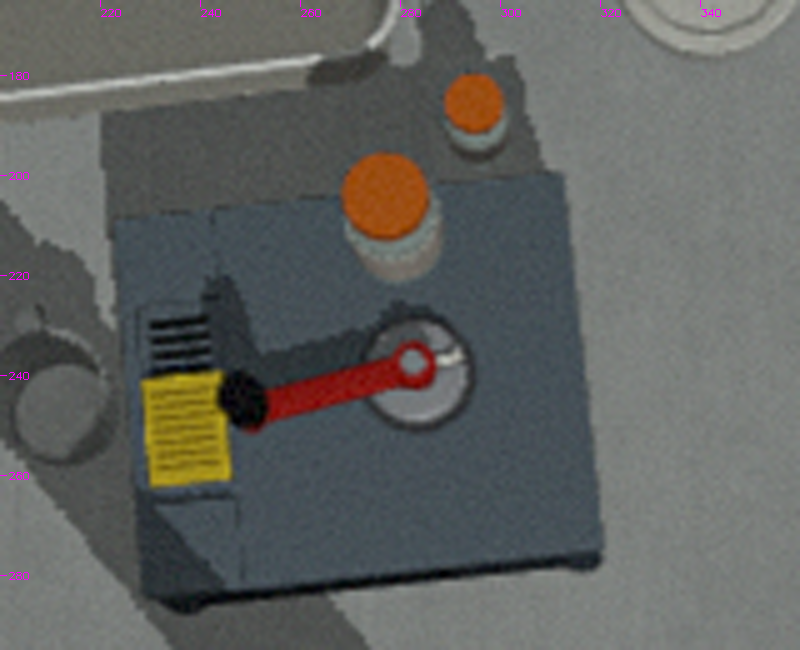

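View pics/c2.png

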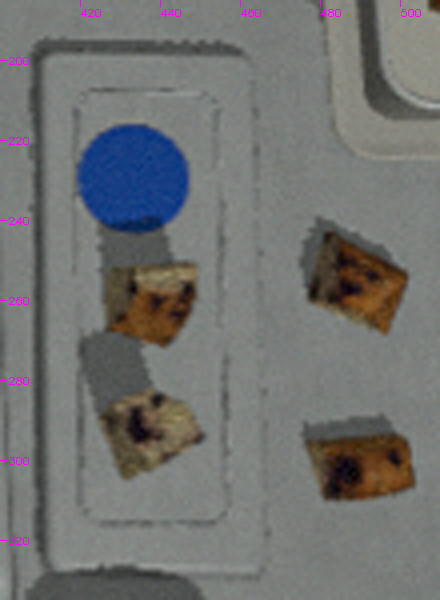

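Run:
```python
from h import *
c=viewer.calibration('top');d=np.load('pics/top0.npy')
f=lambda u,v,z:atz(c,u,v,z)[:2].round(4)
print('jar',f(277.2,204.2,.215),'mat',f(433.5,229.7,.019),'hub',f(283.5,239.3,.124),'levhub',f(282.6,238,.14),'grip',f(248.3,245,.185))
P=[f(222.6,208.6,.11),f(312.6,199.4,.11),f(320.4,275,.11),f(229,284.4,.11)];print(P)
for a,b in zip(P,P[1:]+P[:1]): print(np.linalg.norm(b-a),np.arctan2(*(b-a)[::-1]))
print('cen',np.mean(P,0),'plate',[f(228.5,241,.11),f(244.5,239,.11),f(246.2,261,.11),f(230,262.5,.11)])
w=viewer.calibration('wrist');o=-w['R'].T@w['t'];Rt=manip.get_tcp_rot();print('cam in tool',Rt.T@(o-manip.get_position()),(Rt.T@w['R'].T).round(3))
print('cyl jar small', f(294.6,185.5,.08))
# bin height, red bottle
for p in [(200,90),(200,183),(140,190),(276,175),(419,158),(388,180),(388,300)]: print(p,atd(c,*p,d[p[1],p[0]]).round(3))
```

```text
jar [0.6394 0.1131] mat [ 0.603  -0.3394] hub [0.562  0.1033] levhub [0.5624 0.1047] grip [0.5358 0.1942]
[array([0.6587, 0.278 ]), array([0.6801, 0.0196]), array([0.4606, 0.0019]), array([0.4398, 0.2575])]
0.25928463124527845 -1.4881675540250057
0.22021248829255805 -3.061128942926632
0.2564449258612851 1.6519945559471076
0.21985781769134335 0.09337771941514389
cen [0.5598  0.13925] plate [array([0.5635, 0.2602]), array([0.5683, 0.2149]), array([0.505 , 0.2098]), array([0.5017, 0.2554])]
cam in tool [ 0.00194394 -0.06701496 -0.17442358] [[ 1.    -0.001 -0.   ]
 [ 0.001  0.97   0.244]
 [ 0.    -0.244  0.97 ]]
cyl jar small [0.7321 0.0722]
(200, 90) [1.052 0.361 0.056]
(200, 183) [0.733 0.341 0.123]
(140, 190) [0.751 0.55  0.008]
(276, 175) [0.774 0.129 0.055]
(419, 158) [ 0.782 -0.284  0.151]
(388, 180) [ 0.724 -0.196  0.137]
(388, 300) [ 0.473 -0.288 -0.798]
```

Run:
```python
from h import *
Y=-np.pi/2
print(manip.inverse_kinematics([0.6394,0.1131,0.36],down(Y)),manip.inverse_kinematics([0.603,-0.3394,0.36],down(Y)))
p=manip.get_position();t0=manip.get_t()
manip.servo_line([p[0],p[1],0.36],vel=0.25); print(manip.get_t()-t0)
manip.move_ptp([0.6394,0.1131,0.36],down(Y)); print(manip.get_t()-t0, manip.get_position())
manip.command_gripper(0.075); print(manip.get_t()-t0)
w=viewer.calibration('wrist')
im,d=viewer.snapshot('wrist'); cv2.imwrite("pics/w1.png",im[:,:,::-1])
print(proj(w,[.6394,.1131,.215]),proj(w,[.603,-.339,.019]))
im,d=viewer.snapshot('top'); cv2.imwrite("pics/t1.png",im[:,:,::-1])
```

```text
[-0.59018151  0.61715724  0.78878985  1.16678061 -0.42378181  1.51637264
 -1.44898171] [ 0.07641756  0.77518039  1.06157256  1.01098621 -0.66055168  1.6611318
 -0.6570236 ]
0.75
3.15 [0.63927323 0.1146481  0.35977948]
3.6917
[322.36006983 226.54946725] [660.02636953 223.4491869 ]
```

View pics/w1.png

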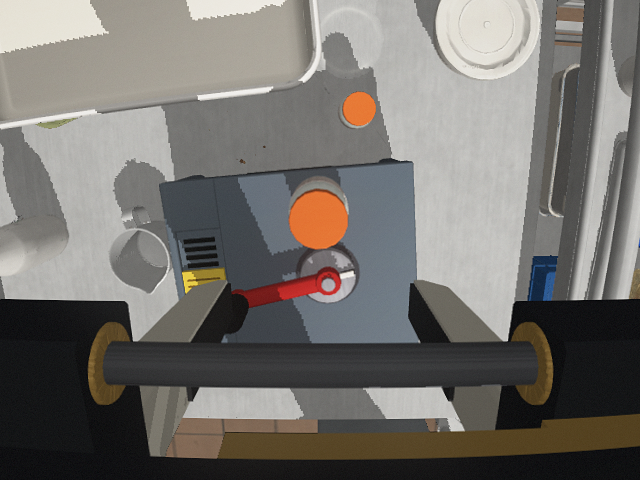

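Run:
```python
from h import *
w=viewer.calibration('wrist')
im=cv2.imread('pics/w1.png')[:,:,::-1]; crop(im,'w1c',270,160,370,310,4)
hsv=cv2.cvtColor(np.ascontiguousarray(im),cv2.COLOR_RGB2HSV); m=cv2.inRange(hsv,(5,180,120),(20,255,255))
n,l,s,ce=cv2.connectedComponentsWithStats(m)
for i in range(1,n):
    if s[i,4]>300: print(s[i],ce[i],atz(w,*ce[i],.215),atz(w,*ce[i],.08))
print('hub',atz(w,327,284,.14),manip.get_position())
```

```text
[343  92  33  34 855] [358.79649123 108.17660819] [0.72782107 0.08646548 0.215     ] [0.73655421 0.07445632 0.08      ]
[ 289  190   58   59 2662] [317.88354621 219.18031555] [0.64521668 0.11651923 0.215     ] [0.61903769 0.11721207 0.08      ]
hub [0.5653815  0.10802239 0.14      ] [0.63940193 0.11304624 0.35999946]
```

View pics/w1c.png

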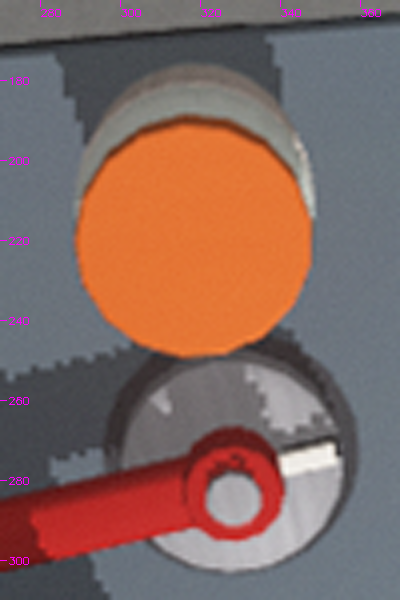

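View pics/t1.png

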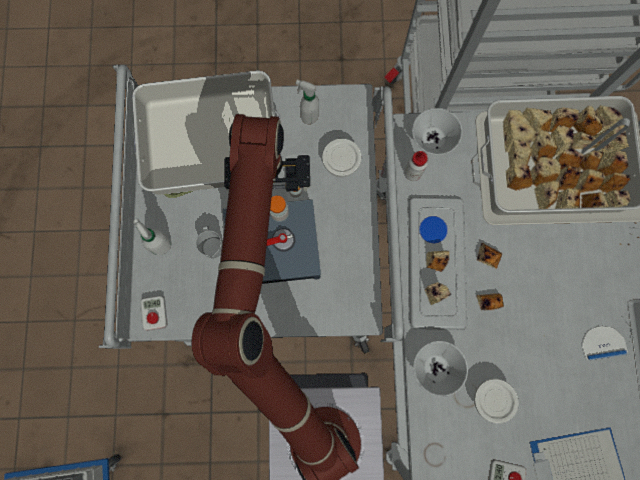

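Run:
```python
from h import *
t0=manip.get_t()
print(manip.servo_line([.642,.115,.181],vel=.15,guard=10), manip.get_position())
manip.command_gripper(0.045,f_grip=20); print(manip.get_opening(),manip.get_position(),manip.get_force())
manip.servo_line([.642,.115,.36],vel=.2); 
print(manip.get_opening(),manip.get_force(),manip.get_t()-t0)
im,d=viewer.snapshot('wrist'); cv2.imwrite("pics/w2.png",im[:,:,::-1])
```

```text
False [0.64272994 0.11483962 0.18211799]
0.04613196924065082 [0.64208955 0.11488218 0.18115485] [ 0.11089528 -0.47610263 -0.12380679]
0.04632533442228857 [ 0.00579373 -0.68137085 -2.02508439] 3.0
```

View pics/w2.png

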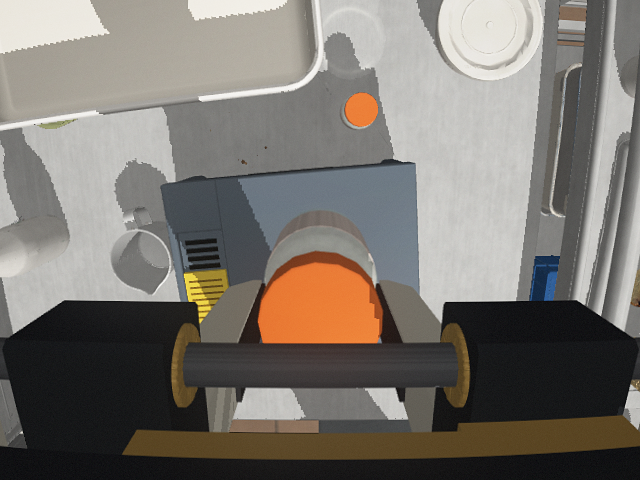

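Run:
```python
from h import *
w=viewer.calibration('wrist')
print(manip.get_position(),manip.get_opening(),manip.get_force(),manip.get_torque())
for z in (.39,.394): print(atz(w,320.5,312,z),atz(w,320.5,251,z),atz(w,258,312,z),atz(w,383,312,z))
im=cv2.imread('pics/w2.png')[:,:,::-1]; crop(im,'w2c',230,190,410,360,4)
s,d=viewer.snapshot('scene'); crop(s,'s2',200,150,440,330,3)
```

```text
[0.64124521 0.11532655 0.35813099] 0.04636777795124278 [-1.51655634  0.32724357 -1.5728371 ] [-0.04102024  0.12249372  0.03937379]
[0.64705018 0.11697469 0.39      ] [0.67014176 0.11695798 0.39      ] [0.64702277 0.13981544 0.39      ] [0.64696808 0.0941294  0.39      ]
[0.64880867 0.11697899 0.394     ] [0.67125126 0.11696274 0.394     ] [0.64878204 0.13917778 0.394     ] [0.64872889 0.09477578 0.394     ]
```

View pics/w2c.png

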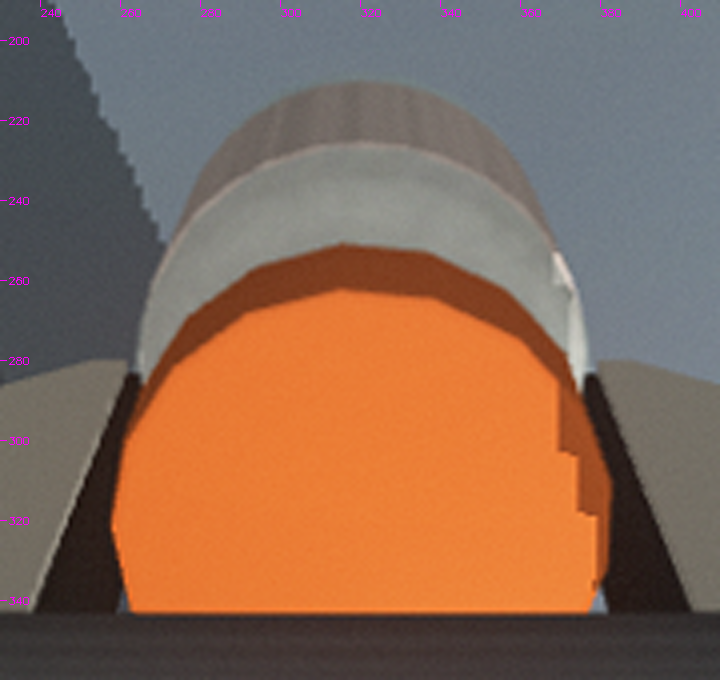

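View pics/s2.png

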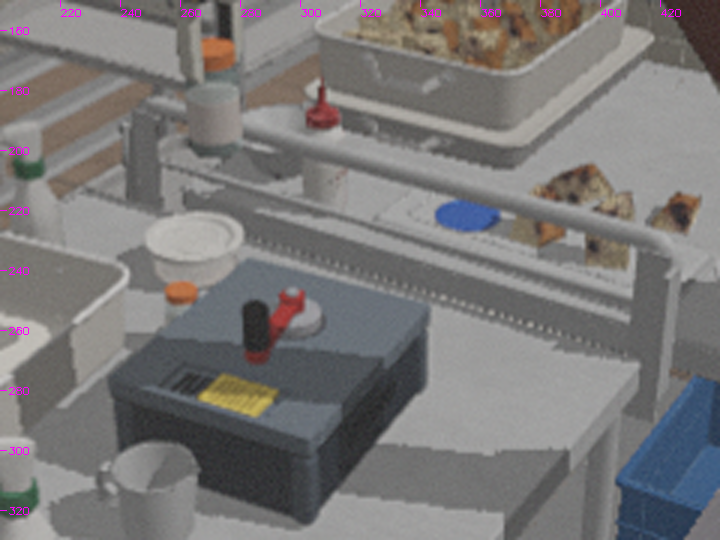

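Run:
```python
from h import *
t0=manip.get_t()
manip.servo_line([.602,-.34,.36],vel=.22); manip.hold(.2)
print(manip.get_position(),manip.get_opening(),manip.get_t()-t0)
w=viewer.calibration('wrist');print(manip.get_position())
im,d=viewer.snapshot('wrist'); cv2.imwrite("pics/w3.png",im[:,:,::-1])
print(proj(w,[.603,-.3394,.019]))
```

```text
[ 0.60232217 -0.33932528  0.36010714] 0.04621992310553366 2.425
[ 0.60232217 -0.33932528  0.36010714]
[321.56834238 192.88593364]
```

View pics/w3.png

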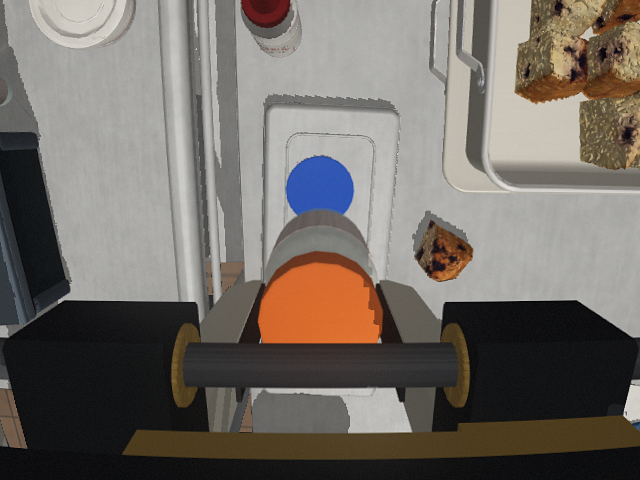

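Run:
```python
from h import *
t0=manip.get_t()
w=viewer.calibration('wrist');print(atz(w,320.3,188.5,.019))
print(manip.servo_line([.6035,-.3388,.10],vel=.18,guard=12),manip.get_position())
manip.hold(.15); print(manip.get_force())
print(manip.servo_line([.6035,-.3388,.086],vel=.03,guard=3),manip.get_position(),manip.get_force())
manip.command_gripper(.062); manip.hold(.1); print(manip.get_opening(),manip.get_force())
manip.command_gripper(.075)
print(manip.servo_line([.6035,-.3388,.30],vel=.2,guard=10), manip.get_t()-t0)
manip.hold(.1)
w=viewer.calibration('wrist')
im,d=viewer.snapshot('wrist'); cv2.imwrite("pics/w4.png",im[:,:,::-1])
for n,z in(('cap',.124),('m',.019)): print(n,proj(w,[.6035,-.3388,z]))
im,d=viewer.snapshot('scene'); crop(im,'s4',300,150,460,270,5)
```

```text
[ 0.60828336 -0.33803424  0.019     ]
False [ 0.60410606 -0.33949954  0.10134314]
[ 1.06703014 -0.38707147 -1.38853972]
True [ 0.60359859 -0.33900927  0.08951885] [ 0.73588768 -1.0334095   3.04574855]
0.0620575434676591 [-0.52538533  0.0780563   0.11283905]
False 4.433299999999999
cap [323.41882902 218.07785766]
m [322.92037428 199.48817703]
```

View pics/w4.png

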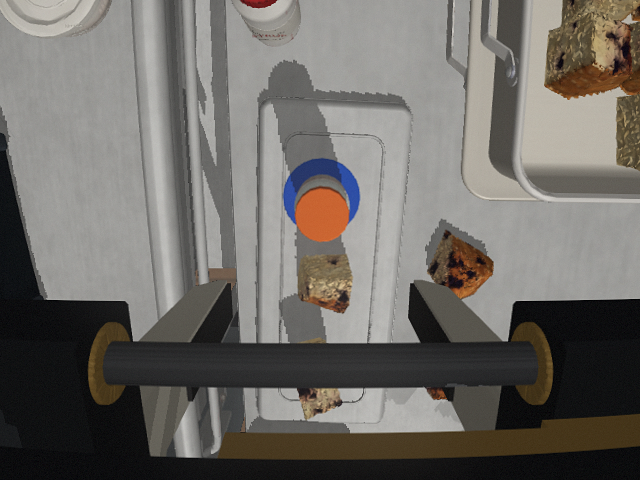

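View pics/s4.png

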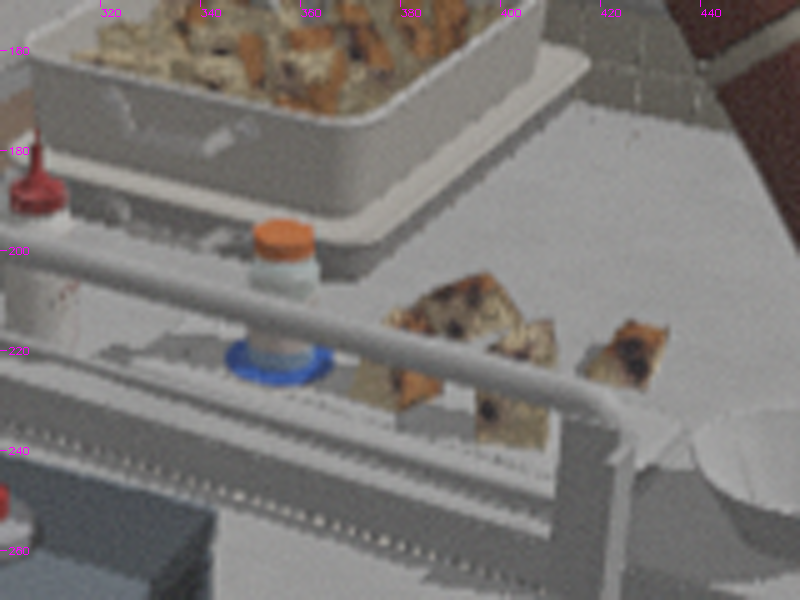

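Run:
```python
from h import *
t0=manip.get_t(); print('t',t0)
R=down(.083)
print(manip.inverse_kinematics([.536,.2357,.33],R),manip.inverse_kinematics([.588,.24,.13],R))
manip.servo_line([.6035,-.3388,.34],vel=.2)
manip.move_ptp([.536,.2357,.33],R)
manip.command_gripper(0.0,f_grip=20); print(manip.get_t()-t0,manip.get_opening())
manip.hold(.1)
w=viewer.calibration('wrist')
im,d=viewer.snapshot('wrist'); cv2.imwrite("pics/w5.png",im[:,:,::-1])
for X in ([.536,.2357,.11],[.588,.24,.11],[.5627,.1065,.124]): print(proj(w,X))
print(manip.get_position(),manip.get_force())
im,d=viewer.snapshot('top'); crop(im,'t5',200,165,360,295,5)
```

```text
t 14.15
[-0.67889935  0.43937047  0.36638918  1.42433107 -0.15851319  1.30694127
 -0.21999254] [-0.59141994  0.68494633  0.29201879  1.57079823 -0.23097058  0.91996218
 -0.13816028]
3.6500000000000004 0.0005202720569255687
[319.0290795  210.87782337]
[373.9979204  210.89406345]
[335.1666748  343.29593345]
[0.53599505 0.23571212 0.33000788] [ 0.34180524 -0.42716714 -0.03175576]
```

View pics/w5.png

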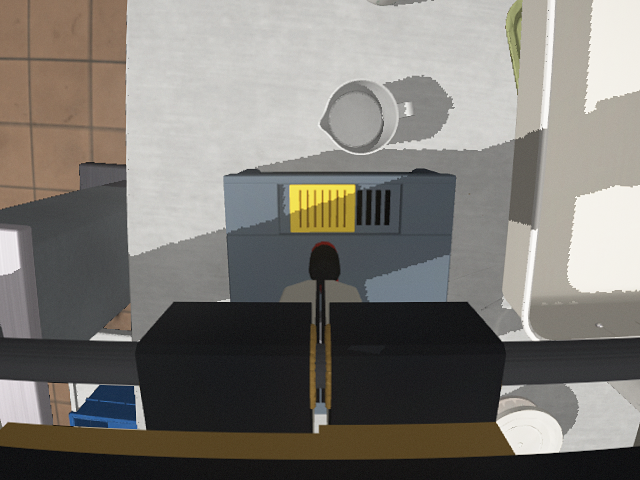

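Run:
```python
from h import *
t0=manip.get_t()
d=np.array([.9966,.083,0])
p0=np.array([.5375,.237,.145])
manip.servo_line(p0,vel=.15,guard=15); manip.hold(.2)
f0=np.mean([manip.get_force() for _ in range(5)],0); print('f0',f0)
print(manip.servo_line(p0-[0,0,.022],vel=.03,guard=7)); 
manip.hold(.1); f=manip.get_force()-f0; z=manip.get_position()[2]; print(manip.get_position(),f)
zc=z
for i in range(1,7):
    q=p0+d*.008*i; q[2]=zc
    manip.servo_line(q,vel=.04,guard=30)
    f=manip.get_force()-f0; p=manip.get_position()
    print(i,(p-p0).round(4),f.round(2),round(zc,4))
    fz=f[2]
    zc-=np.clip((9-fz)*.0003,-.0015,.0015)
    if not 0<fz<25: break
print(manip.get_t()-t0)
```

```text
f0 [1.06518812 0.53901888 0.24628398]
False
[0.53769842 0.2370621  0.12325309] [-0.57622616 -1.12694545  0.09221685]
1 [ 0.0084  0.0006 -0.0217] [-1.71  0.9  -0.39] 0.1233
2.9166999999999987
```

Run:
```python
from h import *
print(manip.get_position(),manip.get_force(),manip.get_opening())
im,d=viewer.snapshot('wrist'); cv2.imwrite("pics/w6.png",im[:,:,::-1])
w=viewer.calibration('wrist')
for u,v in [(250,210),(430,210),(250,190),(320,220)]: print(u,v,atd(w,u,v,d[v,u]))
im,d=viewer.snapshot('scene'); crop(im,'s6',220,200,380,330,5)
```

```text
[0.54589737 0.23760308 0.12328909] [-0.64644943  1.44082641 -0.14691325] 0.0010303594786418304
250 210 [0.50916853 0.26815333 0.09201949]
430 210 [0.59879588 0.27517529 0.08978182]
250 190 [ 0.49421598  0.26527745 -0.00124152]
320 220 [0.54383199 0.26931419 0.10924802]
```

View pics/w6.png

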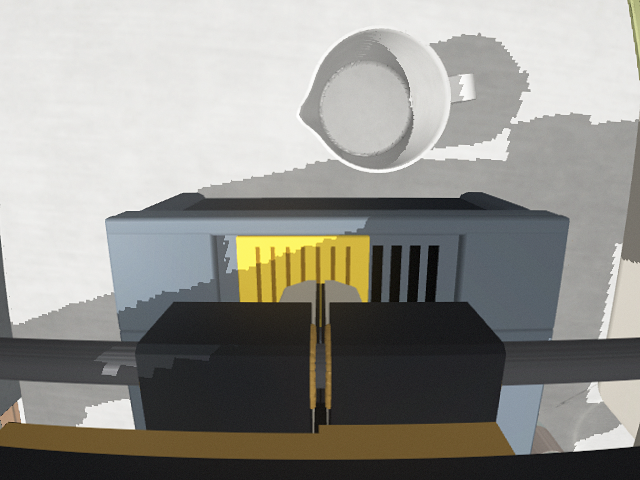

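View pics/s6.png

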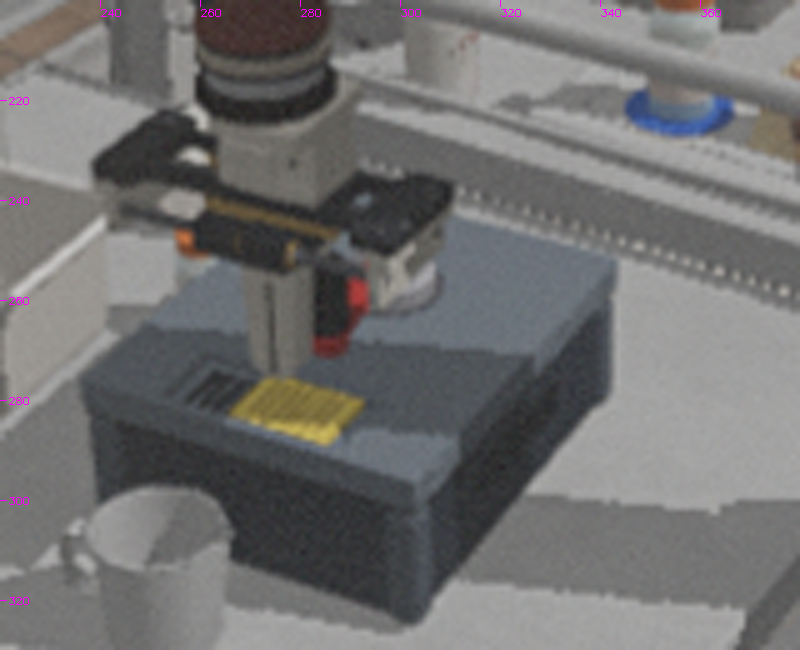

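Run:
```python
from h import *
t0=manip.get_t()
d=np.array([.9966,.083,0]); n=np.array([-.083,.9966,0])
p0=np.array([.5375,.237,.130])+n*.012
manip.servo_line([manip.get_position()[0],manip.get_position()[1],.135],vel=.1)
manip.servo_line(p0,vel=.1); manip.hold(.2)
f0=np.mean([manip.get_force() for _ in range(5)],0); print('f0',f0)
print(manip.servo_line(p0-[0,0,.024],vel=.025,guard=7)); 
manip.hold(.15); f=manip.get_force()-f0; print(manip.get_position(),f)
im,_=viewer.snapshot('wrist'); cv2.imwrite("pics/w7.png",im[:,:,::-1])
print(manip.get_t()-t0)
```

```text
f0 [-0.39685116 -0.39872659 -0.25956675]
False
[0.536637   0.24901973 0.10620357] [0.45086169 0.18823167 1.50353213]
2.0749999999999993
```

View pics/w7.png

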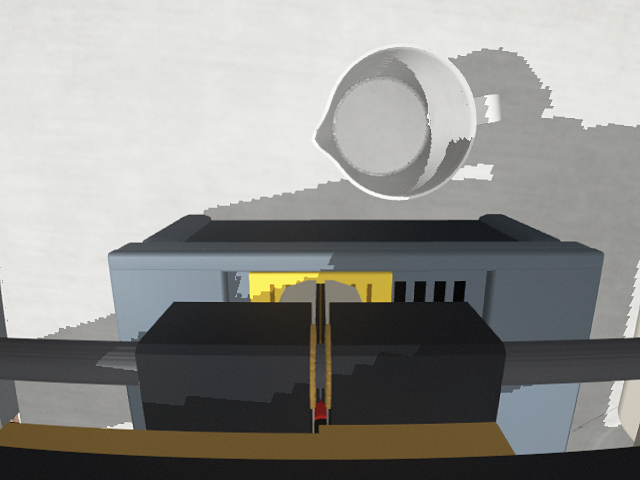

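Run:
```python
from h import *
im,d=viewer.snapshot('wrist'); w=viewer.calibration('wrist')
P=manip.get_position();R=manip.get_tcp_rot();print(P,manip.get_force(),manip.get_t())
for u in (300,340):
  for v in range(262,304,4):
    X=atd(w,u,v,d[v,u]); print(u,v,im[v,u],X.round(4),(R.T@(X-P)).round(4))
im,d=viewer.snapshot('scene'); crop(im,'s7',220,200,380,330,5)
```

```text
[0.5365944  0.24900317 0.10614867] [-0.06283724  0.2661908  -0.13532872] 23.1417
300 262 [144 157 166] [0.5276 0.2654 0.1096] [-0.0076 -0.0171 -0.0035]
300 266 [142 154 163] [0.5277 0.2635 0.109 ] [-0.0077 -0.0151 -0.0029]
300 270 [128 140 155] [0.5278 0.2614 0.1083] [-0.0078 -0.0131 -0.0022]
300 274 [247 231  85] [0.5279 0.2601 0.1098] [-0.0077 -0.0118 -0.0036]
300 278 [252 242  95] [0.5281 0.2583 0.1097] [-0.0077 -0.01   -0.0035]
300 282 [173 153  87] [0.5283 0.2587 0.1159] [-0.0075 -0.0104 -0.0098]
300 286 [134 126 115] [0.5286 0.2595 0.1227] [-0.0071 -0.0111 -0.0165]
300 290 [132 128 115] [0.5288 0.2596 0.1276] [-0.0069 -0.0112 -0.0214]
300 294 [134 129 118] [0.5289 0.2592 0.1306] [-0.0068 -0.0108 -0.0245]
300 298 [133 127 116] [0.5291 0.2592 0.1347] [-0.0066 -0.0108 -0.0285]
300 302 [75 70 64] [0.5304 0.2863 0.2044] [-0.0031 -0.0377 -0.0982]
340 262 [86 95 99] [0.5445 0.2667 0.1092] [ 0.0093 -0.017  -0.0031]
340 266 [ 91  97 103] [0.5446 0.2651 0.1099] [ 0.0093 -0.0154 -0.0038]
340 270 [79 87 97] [0.5448 0.2631 0.1092] [ 0.0093 -0.0134 -0.0031]
340 274 [190 164  60] [0.5451 0.2609 0.108 ] [ 0.0094 -0.0112 -0.0019]
340 278 [202 177  62] [0.5452 0.2592 0.1083] [ 0.0094 -0.0095 -0.0022]
340 282 [166 150  95] [0.5446 0.2606 0.1174] [ 0.009  -0.0109 -0.0113]
340 286 [132 127 114] [0.5444 0.2607 0.1225] [ 0.0088 -0.011  -0.0164]
340 290 [131 127 116] [0.5442 0.2605 0.1266] [ 0.0086 -0.0109 -0.0204]
340 294 [134 128 117] [0.544  0.2607 0.1315] [ 0.0083 -0.0111 -0.0253]
340 298 [134 130 119] [0.5438 0.2605 0.135 ] [ 0.0082 -0.0109 -0.0289]
340 302 [70 68 61] [0.5381 0.287  0.2046] [ 0.0047 -0.0378 -0.0984]
```

View pics/s7.png

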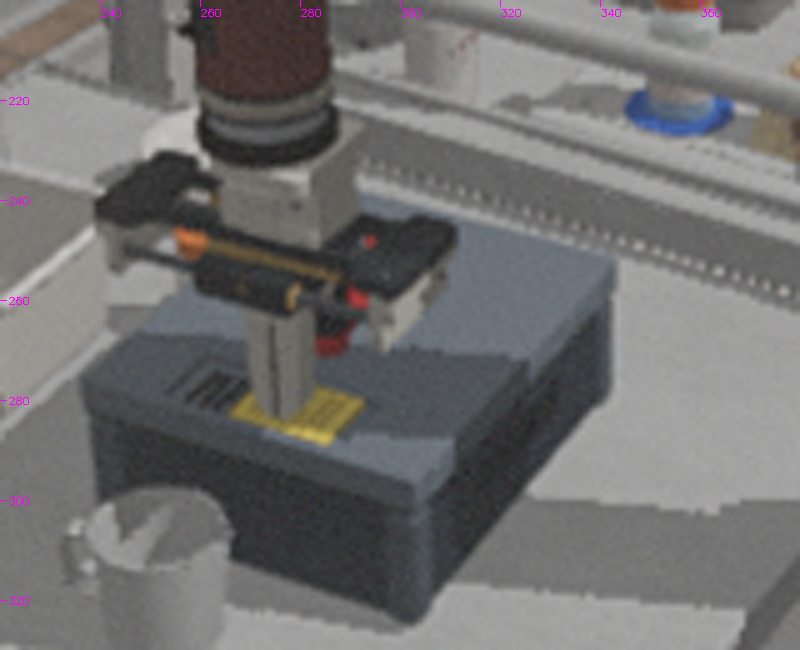

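Run:
```python
from h import *
t0=manip.get_t()
p=manip.get_position()
f0=np.mean([manip.get_force() for _ in range(5)],0); print('f0',f0)
print(manip.servo_line([.5365,.249,.082],vel=.025,guard=7),manip.get_position(),manip.get_force()-f0)
manip.hold(.1); print(manip.get_position(),manip.get_force()-f0)
im,_=viewer.snapshot('wrist'); crop(im,'w8',180,220,420,310,3)
print(manip.get_t()-t0)
```

```text
f0 [ 0.9893473   1.07345965 -0.16971253]
True [0.53750069 0.24907966 0.10105129] [-0.54777903 -0.91769356  5.17863625]
[0.53748954 0.24910224 0.10106449] [-0.0968594  -1.91779627  5.02977915]
0.5832999999999977
```

View pics/w8.png

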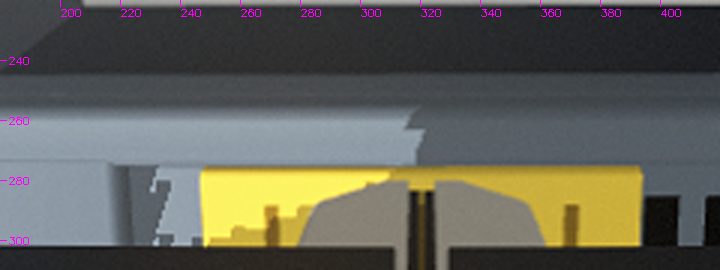

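```bash
cat > drag.py <<'E'
from h import *
import sys
t0=manip.get_t()
d=np.array([.9966,.083,0])
p0=manip.get_position(); f0=np.array([.5,.3,0]); n=int(sys.argv[1]); zc=float(sys.argv[2])
for i in range(1,n+1):
    q=p0+d*.007*i; q[2]=zc
    manip.servo_line(q,vel=.04,guard=25)
    f=np.mean([manip.get_force() for _ in range(3)],0)-f0; p=manip.get_position()
    print(i,(p-p0).round(4),f.round(2),round(zc,4))
    zc-=np.clip((9-f[2])*.0003,-.0015,.0015)
    if f[2]>30: break
im,_=viewer.snapshot('wrist'); cv2.imwrite("pics/w%s.png"%sys.argv[3],im[:,:,::-1])
print(zc,manip.get_t()-t0)
E
python3 drag.py 3 0.100 9
```

```text
1 [0.0083 0.0007 0.    ] [-0.49 -0.55  7.84] 0.1
2 [ 0.0156  0.0013 -0.    ] [-0.38 -0.59  7.52] 0.0997
3 [ 0.023  0.002 -0.   ] [ 0.36 -0.22  8.35] 0.0992
0.0990140834080344 1.0583000000000027
```

View pics/w9.png

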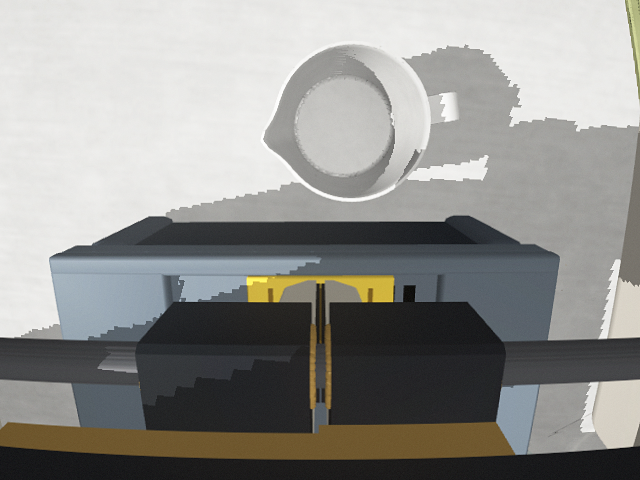

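```bash
python3 drag.py 4 0.099 10
```

```text
1 [ 0.0092  0.0008 -0.    ] [-0.2  -0.85  9.36] 0.099
2 [ 0.016   0.0014 -0.    ] [-0.38  0.08  8.7 ] 0.0991
3 [ 0.0192  0.0017 -0.0001] [-6.62 -1.97 15.15] 0.099
4 [ 0.0245  0.0024 -0.    ] [-7.88 -0.76  9.81] 0.1005
0.1007625532085696 1.3999999999999986
```

View pics/w10.png

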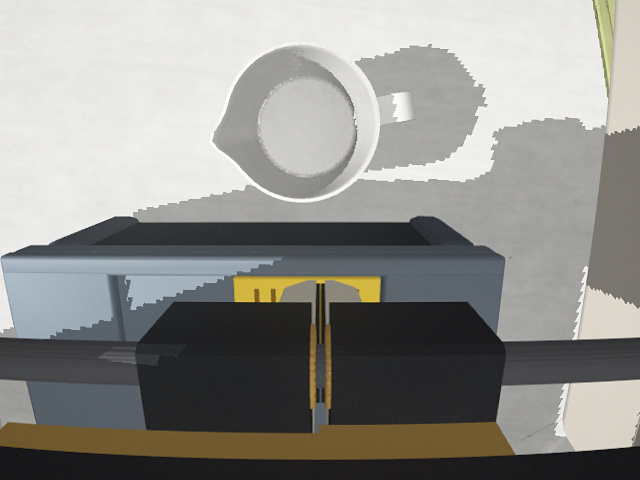

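Run:
```python
from h import *
t0=manip.get_t(); print(t0)
p=manip.get_position()
manip.servo_line([p[0],p[1],.16],vel=.1)
manip.servo_line([.54,.14,.33],vel=.22)
manip.command_gripper(.055,f_grip=25)
w=viewer.calibration('wrist'); print(manip.get_position(),manip.get_t()-t0,manip.get_force())
im,d=viewer.snapshot('wrist'); cv2.imwrite("pics/w11.png",im[:,:,::-1])
for X in ([.5365,.1955,.185],[.564,.1062,.14]): print(proj(w,X))
```

```text
26.2333
[0.5400014  0.140009   0.33003793] 2.8416999999999994 [-0.12970122 -0.31852317 -0.51266767]
[320.38200722 154.60307687]
[342.653113   255.73073692]
```

View pics/w11.png

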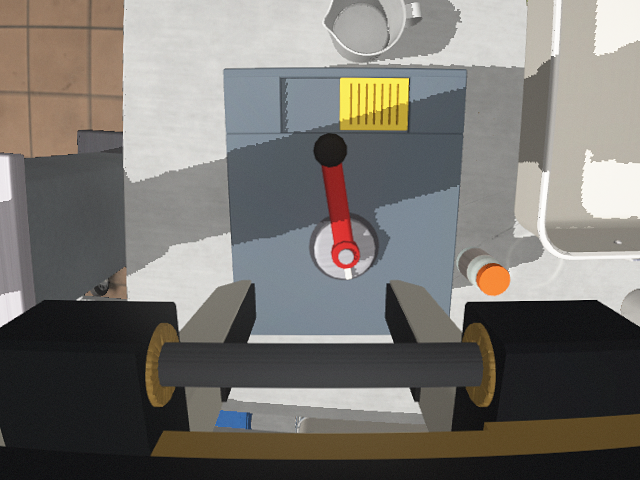

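Run:
```python
from h import *
w=viewer.calibration('wrist')
g=atz(w,330.5,150,.185);h=atz(w,345.5,255,.14);print(g,h,np.linalg.norm((g-h)[:2]))
im=cv2.imread('pics/w11.png')[:,:,::-1]; crop(im,'w11c',290,125,400,285,4)
```

```text
[0.54371963 0.19949425 0.185     ] [0.56648353 0.10709312 0.14      ] 0.0951638763990057
```

View pics/w11c.png

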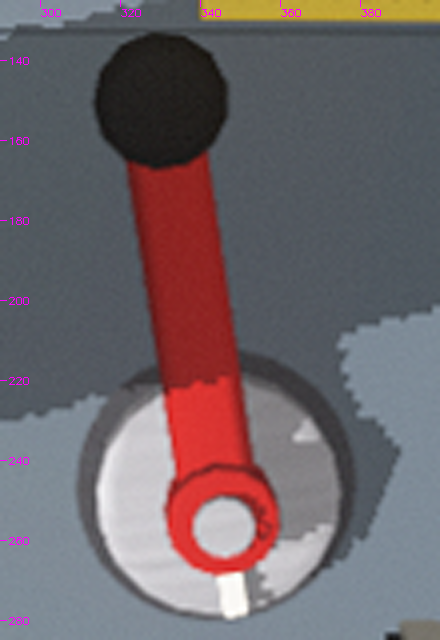

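Run:
```python
from h import *
t0=manip.get_t()
manip.servo_line([.5422,.199,.22],vel=.2)
print(manip.servo_line([.5422,.199,.138],vel=.1,guard=8),manip.get_position(),manip.get_force())
manip.command_gripper(.02,f_grip=25); manip.hold(.1)
print(manip.get_opening(),manip.get_position(),manip.get_force(),manip.get_t()-t0)
im,d=viewer.snapshot('wrist'); crop(im,'w12',200,150,440,330,3)
```

```text
False [0.54284106 0.19906453 0.13871545] [ 0.84924538  0.62736913 -0.36516492]
0.0253965969641864 [0.54236706 0.19906052 0.13813963] [ 0.18611906 -0.18749557  0.41965225] 2.4250000000000007
```

View pics/w12.png

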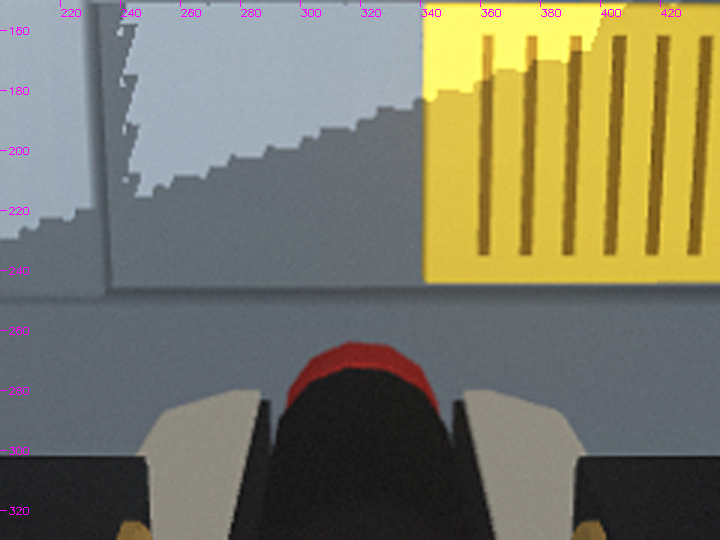

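```bash
cat > arc.py <<'E'
from h import *
import sys
h=np.array([.565,.1065]); 
def fmean(n=3): return np.mean([manip.get_force() for _ in range(n)],0)
def ang():
    p=manip.get_position()[:2]-h; return np.arctan2(p[1],p[0]),np.hypot(*p)
def run(th,r,n,step,vel,lim,z=.138):
    cnt=0
    for i in range(n):
        th-=step
        q=h+r*np.array([np.cos(th),np.sin(th)])
        if manip.servo_line([q[0],q[1],z],vel=vel,guard=30): print('guard')
        f=fmean(); a,ra=ang()
        Ft=-(f[0]*np.sin(a)-f[1]*np.cos(a)); Fr=f[0]*np.cos(a)+f[1]*np.sin(a)
        print(i,'cmd %.3f act %.3f r %.4f ra %.4f Ft %.1f Fr %.1f Fz %.1f'%(th,a,r,ra,Ft,Fr,f[2]))
        r+=np.clip(Fr*.0002,-.001,.001)
        cnt=cnt+1 if Ft>lim else 0
        if cnt>=2 or abs(Fr)>25: break
    return th,r
E
python3 - <<'E'
from arc import *
t0=manip.get_t(); a,r=ang(); print(a,r,fmean(),t0)
print(run(a,r,14,.1,.06,6)); print(manip.get_t()-t0)
E
```

```text
1.8102104776130243 0.09528452400456508 [ 0.20361525 -0.12250072  1.17467023] 31.6
0 cmd 1.710 act 1.701 r 0.0953 ra 0.0954 Ft -0.3 Fr 0.0 Fz 1.9
1 cmd 1.610 act 1.600 r 0.0953 ra 0.0954 Ft -0.7 Fr 0.6 Fz 1.4
2 cmd 1.510 act 1.500 r 0.0954 ra 0.0955 Ft -0.7 Fr 1.1 Fz 1.2
3 cmd 1.410 act 1.399 r 0.0956 ra 0.0956 Ft -0.4 Fr 0.3 Fz 2.7
4 cmd 1.310 act 1.297 r 0.0957 ra 0.0956 Ft -0.4 Fr -0.1 Fz 1.4
5 cmd 1.210 act 1.197 r 0.0957 ra 0.0956 Ft -1.9 Fr -0.5 Fz 1.7
6 cmd 1.110 act 1.097 r 0.0956 ra 0.0957 Ft -0.9 Fr 0.8 Fz 2.0
7 cmd 1.010 act 0.996 r 0.0957 ra 0.0957 Ft -0.9 Fr 0.6 Fz 2.2
8 cmd 0.910 act 0.896 r 0.0958 ra 0.0957 Ft -0.7 Fr -0.2 Fz 3.0
9 cmd 0.810 act 0.796 r 0.0958 ra 0.0958 Ft -0.4 Fr -1.3 Fz 2.7
10 cmd 0.710 act 0.696 r 0.0955 ra 0.0957 Ft -0.7 Fr 0.2 Fz 3.8
11 cmd 0.610 act 0.596 r 0.0956 ra 0.0957 Ft -1.0 Fr -1.1 Fz 2.8
12 cmd 0.510 act 0.495 r 0.0954 ra 0.0957 Ft -0.4 Fr 0.7 Fz 2.4
13 cmd 0.410 act 0.394 r 0.0955 ra 0.0957 Ft -0.2 Fr 0.2 Fz 2.1
(np.float64(0.41021047761302376), np.float64(0.09556777523300293))
4.316699999999997
```

Run:
```python
from arc import *
print(manip.get_opening(),fmean(),manip.get_t())
im,d=viewer.snapshot('wrist'); cv2.imwrite('pics/w13.png',im[:,:,::-1])
```

```text
0.025629540966530306 [ 0.29180827 -0.10276899  2.08565625] 35.9167
```

View pics/w13.png

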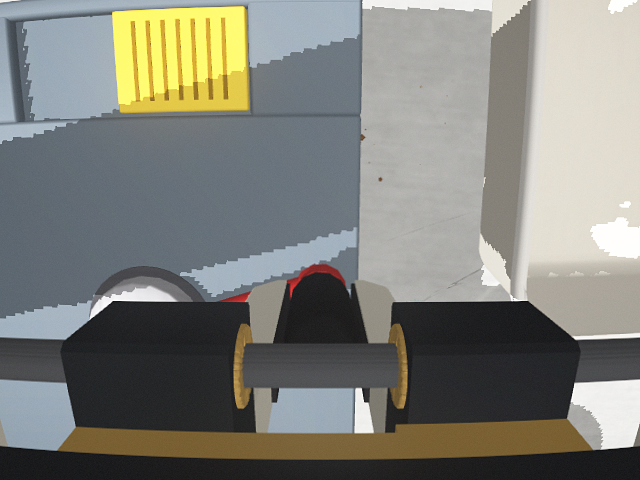

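```bash
cat >> arc.py <<'E'
def run2(th,r,n,step,vel,g,z=.138,stop=True):
    for i in range(n):
        th-=step
        q=h+r*np.array([np.cos(th),np.sin(th)])
        hit=manip.servo_line([q[0],q[1],z],vel=vel,guard=g)
        f1=manip.get_force(); f=fmean(); a,ra=ang()
        Ft=-(f1[0]*np.sin(a)-f1[1]*np.cos(a)); Fr=f[0]*np.cos(a)+f[1]*np.sin(a)
        print(i,hit,'cmd %.3f act %.3f r %.4f ra %.4f Ft %.1f Fr %.1f Fz %.1f'%(th,a,r,ra,Ft,Fr,f[2]))
        r+=np.clip(Fr*.0002,-.001,.001)
        if (hit and stop) or abs(Fr)>25: break
    return th,r
E
python3 - <<'E'
from arc import *
t0=manip.get_t(); a,r=ang(); print(a,r,fmean(),t0)
print(run2(a,.0957,9,.1,.06,6)); print(manip.get_t()-t0)
E
```

```text
0.39415182159635215 0.09567649561786674 [ 0.7950101  -0.60278922  3.08328811] 35.9667
0 False cmd 0.294 act 0.277 r 0.0957 ra 0.0957 Ft -1.3 Fr 0.3 Fz 2.6
1 False cmd 0.194 act 0.178 r 0.0958 ra 0.0957 Ft -0.3 Fr -0.1 Fz 3.2
2 False cmd 0.094 act 0.078 r 0.0957 ra 0.0956 Ft -0.0 Fr 0.1 Fz 3.6
3 False cmd -0.006 act -0.022 r 0.0958 ra 0.0956 Ft -0.1 Fr 1.0 Fz 3.3
4 False cmd -0.106 act -0.121 r 0.0959 ra 0.0956 Ft -0.9 Fr -1.6 Fz 4.2
5 False cmd -0.206 act -0.211 r 0.0956 ra 0.0956 Ft 0.9 Fr -1.5 Fz 2.9
6 True cmd -0.306 act -0.231 r 0.0953 ra 0.0954 Ft 0.1 Fr 0.7 Fz 2.0
(np.float64(-0.3058481784036479), np.float64(0.09547160307472485))
2.083299999999994
```

Run:
```python
from arc import *
t0=manip.get_t(); a,r=ang(); print(a,r,fmean(),t0)
print(run2(a,.0955,4,.06,.05,30)); print(manip.get_t()-t0,manip.get_opening())
im,d=viewer.snapshot('wrist'); cv2.imwrite('pics/w14.png',im[:,:,::-1])
im,d=viewer.snapshot('top'); crop(im,'t14',230,195,330,275,8)
```

```text
-0.23054424237360174 0.09544342511376985 [ 0.72933141 -0.09103498  2.01643388] 38.05
0 False cmd -0.291 act -0.244 r 0.0955 ra 0.0955 Ft 6.2 Fr 0.1 Fz 2.1
1 False cmd -0.351 act -0.284 r 0.0955 ra 0.0954 Ft 9.5 Fr 1.5 Fz 0.9
2 False cmd -0.411 act -0.340 r 0.0958 ra 0.0953 Ft 8.9 Fr 0.6 Fz 1.0
3 False cmd -0.471 act -0.401 r 0.0959 ra 0.0953 Ft 8.9 Fr 0.3 Fz 0.9
(np.float64(-0.47054424237360176), np.float64(0.09600175739823298))
1.1082999999999998 0.025276921012968308
```

View pics/w14.png

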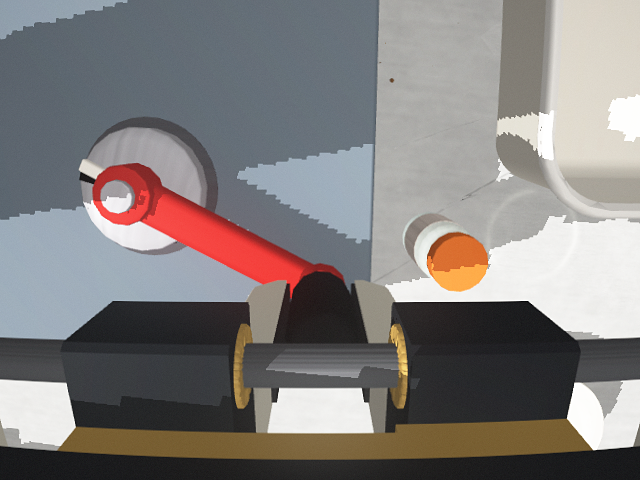

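View pics/t14.png

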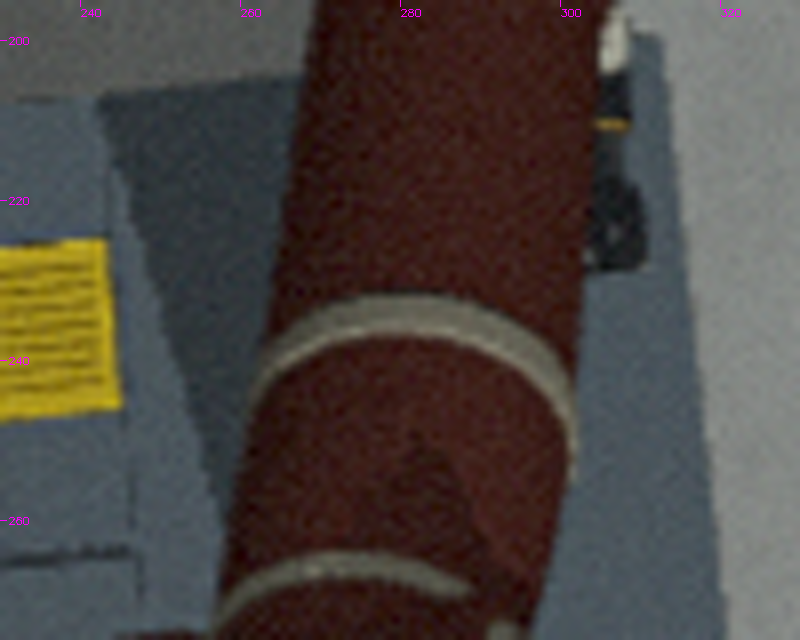

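Run:
```python
from arc import *
t0=manip.get_t()
th,r=run2(-.4705,.096,2,.05,.05,30)
p=manip.get_position(); manip.servo_line([p[0],p[1],.138],vel=.03); a,ra=ang(); print('relaxed',a,fmean())
manip.command_gripper(.055); manip.hold(.1); print(ang(),fmean())
p=manip.get_position()
manip.servo_line([p[0],p[1],.24],vel=.15,guard=15)
manip.servo_line([.50,.09,.36],vel=.22); manip.hold(.1)
im,d=viewer.snapshot('wrist'); cv2.imwrite('pics/w15.png',im[:,:,::-1]); crop(im,'w15c',280,180,480,320,4)
print(manip.get_t()-t0,manip.get_t(),manip.get_position())
im,d=viewer.snapshot('scene'); cv2.imwrite('pics/s15.png',im[:,:,::-1])
```

```text
0 False cmd -0.520 act -0.450 r 0.0960 ra 0.0953 Ft 9.0 Fr -0.7 Fz -0.5
1 False cmd -0.571 act -0.501 r 0.0959 ra 0.0953 Ft 9.8 Fr 0.7 Fz 0.3
relaxed -0.4989119350828514 [0.70366209 2.96195686 3.22118183]
(np.float64(-0.5012194647488833), np.float64(0.09526197848648663)) [ 0.78949031 -0.11313388  0.31918587]
3.6750000000000043 42.9333 [0.50026957 0.0896321  0.35871738]
```

View pics/w15.png

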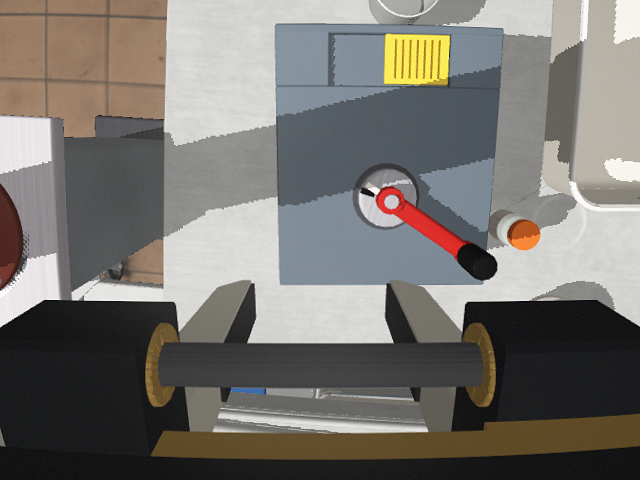

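View pics/s15.png

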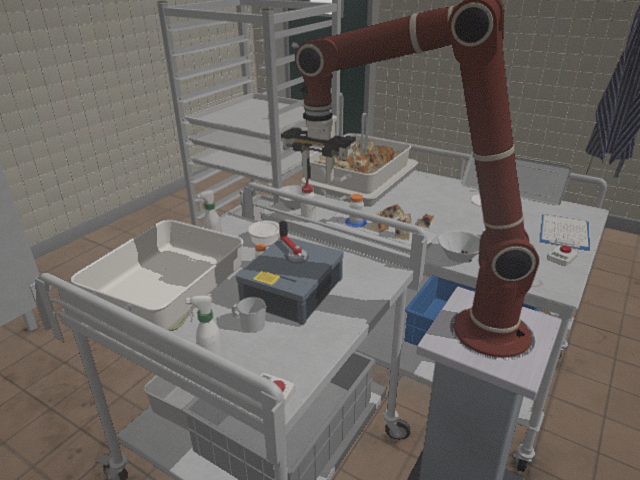

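View pics/w15c.png

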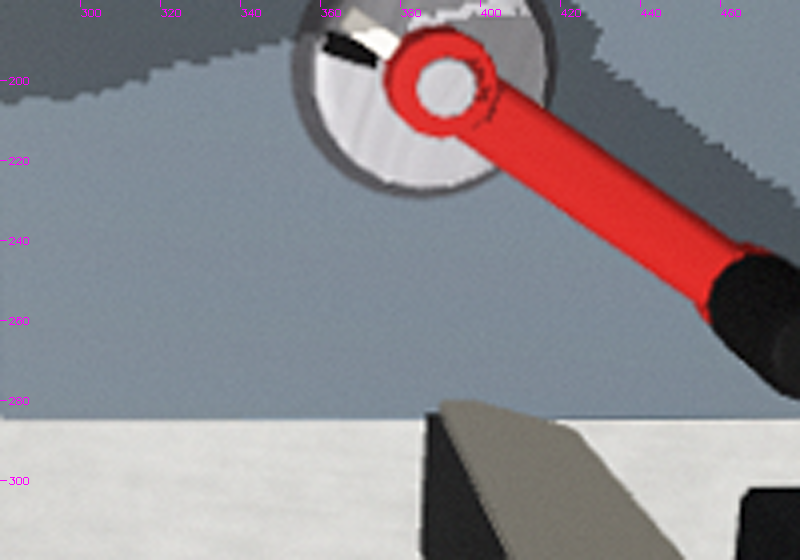

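Run:
```python
from h import *
im=cv2.imread('pics/w15.png')[:,:,::-1]; crop(im,'w15d',340,150,440,220,8)
w=viewer.calibration('wrist'); g=atz(w,483,261,.185);h=atz(w,391,202,.14); print(g,h,np.arctan2(*(g-h)[1::-1]))
# plate: recess right end vs plate right edge
im,d=viewer.snapshot('top'); crop(im,'t15',200,190,460,320,3)
print(manip.get_t())
```

```text
[0.64612272 0.06760488 0.185     ] [0.56714445 0.10598626 0.14      ] -0.4523638782625624
43.0333
```

View pics/w15d.png

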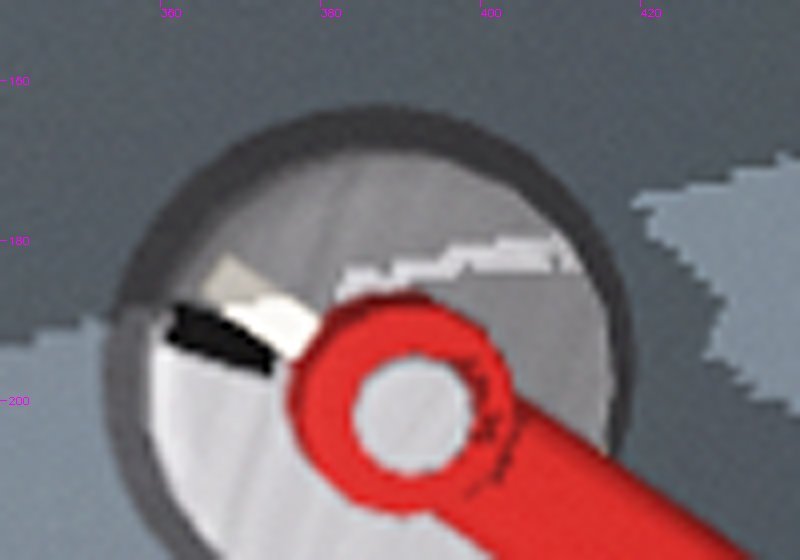

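View pics/t15.png

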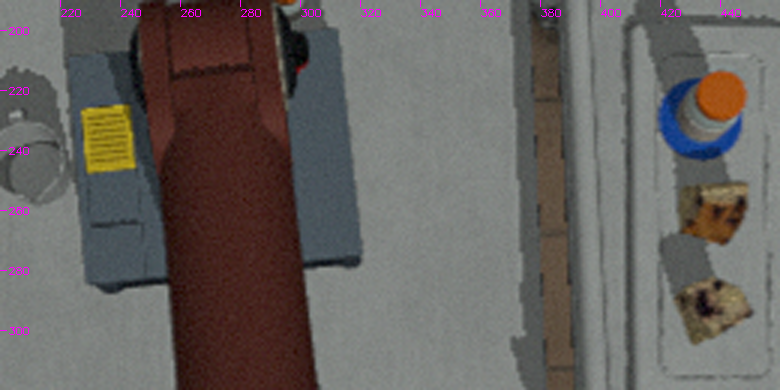

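Run:
```python
from h import *
c=viewer.calibration('top'); print(atz(c,440.3,221.7,.124),atz(c,433.5,229.7,.019))
print(manip.get_force(),manip.get_qvel().round(3).max()); manip.job_done(); print(manip.get_t())
```

```text
[ 0.60250061 -0.33848358  0.124     ] [ 0.60296955 -0.33940894  0.019     ]
[-0.64530125 -0.09601575  0.34685667] 0.001
the job is handed in; nothing more can be done
the job is handed in; nothing more can be done
```

The job is handed in, at about 43 s of the 66 s allowed. `job_done()` gives no verdict, so the results below come from my own readings and pictures.

- **Jar:** I moved the larger orange-capped jar from the lid to the blue mat. The last top view puts its cap within about 1 mm of the mat's centre. It stands upright and let go.
- **Vent plate:** I pressed down with 8–9 N and dragged until it hit the stop. The side force rose to about 8 N there. The pictures show the plate flush with the end of the recess and every slot covered.
- **Clamp lever:** It turned about 2.05 rad before coming tight. The clutch then slipped at 9–10 N at the grip, for about 0.25 rad by the arm's angle. The white pointer is clearly off the black mark and well short of an eighth of a turn. I then released the grip and moved clear.

These things disagreed or went differently than expected:

- **Fingertips:** They touched the vent plate with the TCP about 31 mm lower than the stated tip length implies. My first try at pressing the plate therefore moved the fingers without touching it. The gripper also held the jar higher than I intended, at 46 mm wide, so near the cap rather than on the 52 mm body.
- **Cameras:** The wrist and top cameras differed by 3–6 mm, so I took points between them.
- **Grip position:** Between my first and later views, the lever grip's measured position shifted by 5–8 mm. Besides the camera difference, the gripper may have nudged it during the vent work. I measured it again before grasping.
- **Turning force:** The 2 N turning friction of the screw did not show above the force sensor's bias.

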